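Feed a brass blank under the punch with a push stick

TASK

Pick up the wooden push stick by its upright handle block and use it to push the brass blank that lies in the jig's guide channel along the channel, under the punch, until it is fully home against the end stop; do not touch the blank with the gripper. Then draw the stick back out of the channel and lay it down on the bench clear of the jig, leaving the blank home.

Things in the scene. Friction and masses are not known exactly. Their poses are not given: they have to be found in the camera images.
- jig: Fixed jig: base plate 172 x 70 mm, 6 mm thick (channel floor), two rails, tops 20 mm high, forming an open-topped channel 30 mm wide. Origin on the bench under the mid mouth of the channel, where the plate begins. x: along the channel to the end stop 150 mm away, roughly robot's left (12 deg); y across; z up. At x=130 a punch hangs over it, tip 45 mm high, on a 94 mm tall post at y=-45.
- blank: Rectangular brass blank, 40 long (x), 26 wide, 12 mm thick, 0.1 kg, loose on the channel floor, lengthwise in the channel, its centre 25 to 55 mm from the mouth at the start, 130 mm when fully home. Origin: centre of its underside. (The round brass disc on the bench is not wanted.)
- stick_grip (a point): Centre of the push stick's handle block, 25 mm above its underside. Pale wood, 60 g, rigid: a bar 170 x 12 x 14 mm tall; at its tail an upright block 36 long, 22 wide, 50 mm tall, undersides level. x: tail to nose, starts pointing roughly robot's left (12 deg); y across; z up. Lies in one of two places between robot and jig; in the other a flat sanding stick with no handle.
- stick_nose (a point): Middle of the flat front end face of the push stick's bar, 7 mm above its underside, 150 mm ahead of the handle block's centre. Axes as the handle's.
Not all that is in view belongs to the job. What is shaped like the part that bears stick_grip but green or turquoise is not meant.

How it is judged:
On the way, in this order (a step that is already met when the one before it is completed fails the run):
1. the push stick's nose is in the guide channel (y of stick_nose in the frame of jig between -0.015 and 0.015 m and z of stick_nose in the frame of jig below 0.03 m and x of stick_nose in the frame of jig above 0.003 m), for 0.1 s.
2. the blank is home against the end stop, with the stick's nose in the channel behind it (y of stick_nose in the frame of jig between -0.015 and 0.015 m and z of stick_nose in the frame of jig below 0.03 m and x of blank in the frame of jig above 0.122 m and y of blank in the frame of jig between -0.008 and 0.008 m and z of blank in the frame of jig below 0.011 m and x of stick_nose in the frame of jig above 0.06 m), for 0.1 s.
At the end, for the whole second after the job is handed in: The blank lies flat in the channel, at rest, within 8 mm of fully home against the end stop, and the push stick lies flat on the bench (not on the jig) with its nose out of the channel and off the jig (x of blank in the frame of jig above 0.122 m and y of blank in the frame of jig between -0.008 and 0.008 m and z of blank in the frame of jig below 0.011 m and linear speed of blank below 0.01 m/s and height (world z) of stick_grip below 0.029 m and height (world z) of stick_nose below 0.02 m and (x of stick_nose in the frame of jig below 0 m or x of stick_nose in the frame of jig above 0.175 m or y of stick_nose in the frame of jig above 0.035 m or y of stick_nose in the frame of jig below -0.035 m)); the robot touches nothing.
It fails at once if the gripper touches the blank (contact force between the fingers and blank above 0.5 N).
It also fails if it takes over 45 s, if anything falls off the work surface, if the arm or the gripper's body presses on something with over 40 N, if the wrist force passes 120 N, or if a joint passes its speed limit or range.

ROBOT

A 6-joint arm with a two-finger parallel gripper is mounted at the origin on the work surface. World frame = base frame: x ahead of the robot, y to its left, z up, the work surface at z = 0. Lengths are in m, angles in rad, forces in N, time in s.
With the tool pointing down it reaches from about 0.3 to 0.875 m from the base axis. Payload 6.4 kg.
Tool frame: the origin (TCP) lies between the finger pads; the fingertips stand 25 mm ahead of it and the grasp point (between the pads) lies 6 mm ahead of it; z points along the fingers, y is the line along which they close (so a half turn about z gives the same grasp; the last joint's range is limited). The gripper opens to 88 mm and grips with 3 to 60 N. Pads are 18 mm wide; open, the fingers measure 123 mm over their backs; the gripper's body (75 mm by 187 mm) begins 45 mm behind the grasp point.
Start: joints at [-1.537, 0.181, 1.607, -0, 1.354, -0.206], TCP at [0.137, -0.559, 0.241] pointing down, gripper open.
Joint ranges: [-2.99, 2.99], [-0.89, 2.07], [0.3, 2.58], [-1.14, 4.28], [0, 2.63], [-3.12, 3.12]. Speed limits (rad/s): [2.57, 2.57, 3.01, 3.14, 3.14, 3.14].

INTERFACE

Orientations are given as a unit quaternion [x, y, z, w].
In Python, from workcell import readout, imaging, arm, cut_out gives the robot as it stands.
- The arm moves only by the tool arm_command, never from a script. Its argument "series" is a list that holds one entry, the list of rows, each a list of 6 numbers: the shift along the tool's x, y, z in cm, then the turn, a rotation vector about the tool's x, y, z in rad. In form: [[[x, y, z, wx, wy, wz], ...]]. A call has 1 to 8 rows; each row is the pose to reach, as a shift and turn from the pose commanded when the call began, along the tool's axes at that moment; what a row does not reach only later rows make up. A row lasts 1/8 s, in which the tool goes at most 62.5 mm and 10.7 degrees, less where a joint would pass 70% of its speed; a pose out of reach is approached as far as the arm can. A call with a gripper value outside its range is refused whole. "claw" is the finger opening in cm, from 0 to 8.81, set as the call begins (left out, the last holds). The fingers move at their own pace and stop on an object; "force" is the grip in N (left out, the last holds). Time passes only in rows, so rows that repeat a pose let the fingers close. It gives the time, the measured TCP pose, the force, the opening and the grip force at its end, in the units of the state.
- readout.observe(): the state, without advancing time (a new reading comes with each control period).
- imaging.snapshot(name): name is "scene" or "side" or "wrist"; returns a dict with "pixels" (400x640x3 uint8, blue, green, red), "fx", "fy", "cx", "cy" (pixels), "dist" ([k1, k2, p1, p2, k3] as OpenCV has them; the pictures are not rectified), "position" and "orientation" of the camera in the world. Camera axes: x right, y down, z forward; pixel columns grow to the right and rows downward; lengths in m; the calibration is good to about 2 mm. A picture is of the moment at which its call begins. There is no depth.
- arm.finish_job(): hands the job in; it is judged then, once.
Trained networks look in a picture, given as the dict that the camera call returned (one of the last four; its "shot" number tells which), for a name from the list of things; names that differ only in an ending like _2 or _b are one class to them, and where a whole thing is asked for, a point or a joint stands for the part that bears it (a point fixed in the world has none). Each returns a list of dicts, best first, with "confidence" (0 to 1); they miss things now and then, are a little off and sometimes report something else, mostly with a low value. They report only what shows in the picture. A call takes as long as a camera call. They do not tell look-alikes from the thing itself.
- cut_out(picture, label): "mask" (400x640 bool, what is visible of it) and "position" ([column, row] in pixels, amid what is visible of it).
The state is a dict: "t": time; "joint_positions": joint angles; "qd": joint speeds; "tau": joint torques, N m; "ee_pos": TCP position; "tcp_rot": TCP orientation; "force": force on the tool from outside, world axes, zero at the start; "moment": the same for the moment, N m; "finger_gap": finger opening in m; "gripper_force": force on a finger pad.
Only numpy, scipy, OpenCV 4.12 (cv2) and the standard library are available. Lean on these libraries where they do the work, as an engineer would, in place of code of your own. Each camera call takes 0.05 s, during which the arm holds its last target. There are 200 camera calls.

## Working session

There is one attempt and no reset: what is moved stays moved. The work goes in short steps, Python scripts to look and compute and a tool call to move; the robot and the scene stay as the last step left them, time stands still between calls to the robot, and variables do not carry over. Pictures are saved under pics/ and viewed, at most 13 in all, crops included, and the job is handed in when it is done.

Besides the shell and the picture viewer there is one more tool, called after ">>>" in YAML: its name, and indented under it one key for each argument. arm_command: Moves the arm, as the interface text tells. Its arguments: {"type":"object","properties":{"series":{"type":"array","items":{"type":"array","items":{"type":"array","items":{"type":"number"}}}},"claw":{"type":"number"},"force":{"type":"number"}},"required":["series"]}

```bash
mkdir -p pics; cat > h.py <<'E'
import numpy as np, cv2
from scipy.spatial.transform import Rotation as R
from workcell import readout, imaging, arm, cut_out
def K(p): return np.array([[p['fx'],0,p['cx']],[0,p['fy'],p['cy']],[0,0,1.]])
def ray(p,uv,z):
    "pixel(s) -> world points on plane z"
    uv=np.array(uv,float).reshape(-1,1,2)
    n=cv2.undistortPoints(uv,K(p),np.array(p['dist'],float)).reshape(-1,2)
    d=R.from_quat(p['orientation']).apply(np.c_[n,np.ones(len(n))])
    o=np.array(p['position']); return o+d*((z-o[2])/d[:,2])[:,None]
def proj(p,X):
    r=R.from_quat(p['orientation']).inv(); c=r.apply(np.atleast_2d(X)-p['position'])
    return cv2.projectPoints(c,np.zeros(3),np.zeros(3),K(p),np.array(p['dist'],float))[0].reshape(-1,2)
E
python3 - <<'E'
from h import *
s=readout.observe();print(s['t'],s['ee_pos'],s['tcp_rot'])
for n in ['scene','side']:
    p=imaging.snapshot(n);cv2.imwrite(f'pics/{n}0.png',p['pixels'])
    print(n,p['position'],p['orientation'],p['fx'])
    for l in ['jig','blank','stick_grip']:
        for d in cut_out(p,l):
            m=d['mask'];ys,xs=np.nonzero(m);print(l,round(d['confidence'],2),d['position'],m.sum(),xs.min(),xs.max(),ys.min(),ys.max(),ray(p,d['position'],0.02).round(3))
E
```

```text
0.0 [ 0.13657034 -0.55799655  0.2405048 ] [ 9.92820237e-01  1.19612722e-01  8.73867461e-05 -8.75738416e-04]
scene [0.99801001 0.24319435 0.75186746] [ 0.47160468  0.82553474 -0.27204711 -0.14856578] 419.24746038416964
jig 0.77 [344.1, 241.8] 2874 294 383 213 271 [[0.601 0.062 0.02 ]]
blank 0.64 [323.0, 235.0] 216 311 332 227 240 [[0.609 0.018 0.02 ]]
stick_grip 0.72 [298.7, 162.5] 761 274 343 142 180 [[ 0.467 -0.13   0.02 ]]
stick_grip 0.72 [227.8, 301.2] 919 214 256 246 327 [[ 0.822 -0.062  0.02 ]]
stick_grip 0.66 [280.1, 104.3] 644 247 297 82 129 [[ 0.321 -0.28   0.02 ]]
side [0.43123574 0.70912258 0.47377484] [-0.05419725  0.85587813 -0.51252646  0.04303389] 394.6116585885014
jig 0.93 [283.0, 247.4] 2594 256 306 210 277 [[0.604 0.065 0.02 ]]
blank 0.48 [360.0, 207.8] 411 355 367 184 236 [[ 0.457 -0.117  0.02 ]]
stick_grip 0.81 [360.4, 206.3] 342 355 365 185 235 [[ 0.457 -0.125  0.02 ]]
stick_grip 0.75 [207.3, 215.3] 781 186 260 200 222 [[ 0.808 -0.044  0.02 ]]
```

View pics/scene0.png

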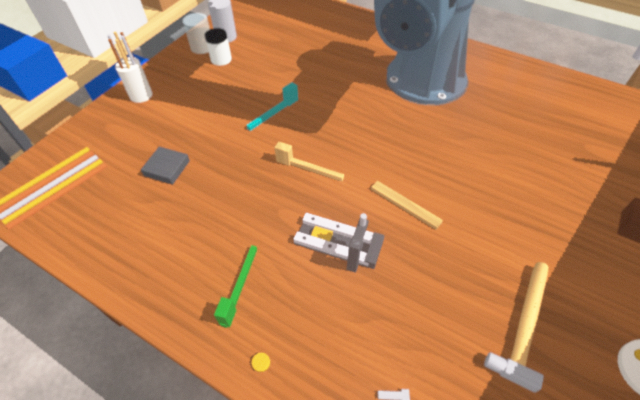

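View pics/side0.png

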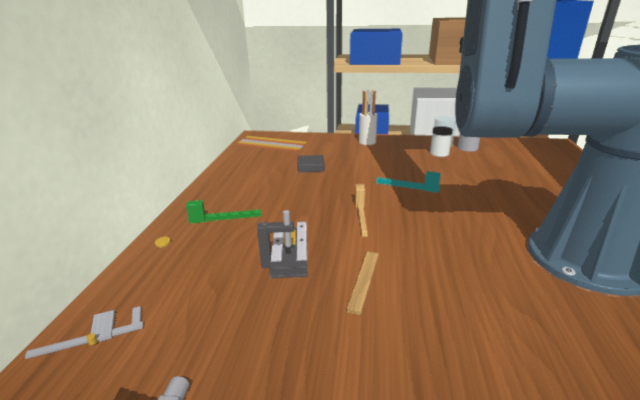

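The push stick's handle is at scene (285,153) and its nose at (343,178). The sanding stick is at (405,205). The jig mouth is near (299,228) with the blank at (322,234), and the punch is at (358,240).

```bash
python3 - <<'E'
from h import *
p=imaging.snapshot('scene')
a=ray(p,[285,149],.05)[0];b=ray(p,[343,178],.007)[0];print(a,b,np.linalg.norm((b-a)[:2]),np.degrees(np.arctan2(*(b-a)[[1,0]])))
e=ray(p,[[305,215],[373,236],[297,238],[365,261]],.02);print(e.round(3))
s=readout.observe();r=R.from_quat(s['tcp_rot']);print(r.as_matrix().round(3))
w=imaging.snapshot('wrist');print('cam in tool',r.inv().apply(np.array(w['position'])-s['ee_pos']).round(3),(r.inv()*R.from_quat(w['orientation'])).as_matrix().round(3),w['fx'])
t=np.array([.50,-.06,.36]);print('shift cm',r.inv().apply(t-s['ee_pos'])*100)
E
```

```text
[ 0.47014254 -0.1637255   0.05      ] [ 0.44685263 -0.02373703  0.007     ] 0.14191262045837125 99.44579479615183
[[ 0.585 -0.04   0.02 ]
 [ 0.56   0.107  0.02 ]
 [ 0.642 -0.024  0.02 ]
 [ 0.619  0.119  0.02 ]]
[[ 0.971  0.237 -0.   ]
 [ 0.237 -0.971  0.   ]
 [ 0.    -0.    -1.   ]]
cam in tool [ 0.068 -0.001 -0.142] [[-0.    -0.963 -0.268]
 [ 1.    -0.    -0.   ]
 [-0.    -0.268  0.963]] 280.21081219964475
shift cm [ 47.14163716 -39.79834325 -11.85960844]
```

>>> arm_command:
  series:
    - [[4, -3.4, 0.3, 0, 0, -0.13], [8, -6.8, 0.7, 0, 0, -0.26], [12, -10.1, 1, 0, 0, -0.39], [16, -13.5, 1.4, 0, 0, -0.52], [20, -16.9, 1.7, 0, 0, -0.65], [24, -20.3, 2, 0, 0, -0.78], [28, -23.6, 2.4, 0, 0, -0.91], [31.4, -26.5, 2.7, 0, 0, -1.02]]
  claw: 6
  force: 25

```text
t: 1.5
ee_pos: [0.3796, -0.225, 0.2146]
tcp_rot: [0.807, 0.591, 0.0, 0.0]
force: [0.3, -0.4, 0.2]
finger_gap: 0.0601
gripper_force: 0.0
```

```bash
cat > go.py <<'E'
import sys;from h import *
t=np.array([float(x) for x in sys.argv[1:4]]);h=np.radians(float(sys.argv[4])) # TCP target, heading of tool x
s=readout.observe();r=R.from_quat(s['tcp_rot'])
g=R.from_matrix(np.c_[[np.cos(h),np.sin(h),0],[np.sin(h),-np.cos(h),0],[0,0,-1]])
print(s['t'],'at',s['ee_pos'].round(4) if hasattr(s['ee_pos'],'round') else s['ee_pos'],'gap',s['finger_gap'],'F',np.round(s['force'],1))
print('shift',(r.inv().apply(t-s['ee_pos'])*100).round(2),'turn',(r.inv()*g).as_rotvec().round(4))
E
python3 go.py .5 -.06 .2 101
```

```text
1.5 at [ 0.3796 -0.225   0.2146] gap 0.060107046631829544 F [ 0.3 -0.4  0.2]
shift [19.37  6.5   1.46] turn [ 0.0007  0.0005 -0.4987]
```

>>> arm_command:
  series:
    - [[5, 1.6, 0.4, 0, 0, -0.13], [10, 3.3, 0.8, 0, 0, -0.26], [15, 5, 1.2, 0, 0, -0.39], [19.4, 6.5, 1.4, 0, 0, -0.5], [19.4, 6.5, 1.4, 0, 0, -0.5], [19.4, 6.5, 1.4, 0, 0, -0.5]]

```text
t: 2.25
ee_pos: [0.4995, -0.062, 0.2003]
tcp_rot: [0.637, 0.771, -0.0, -0.0]
force: [0.6, 0.2, 0.9]
finger_gap: 0.06
gripper_force: 0.0
```

```bash
python3 - <<'E'
from h import *
w=imaging.snapshot('wrist');cv2.imwrite('pics/w1.png',w['pixels'])
print(w['position'])
for l in ['jig','blank','stick_grip']:
    for d in cut_out(w,l):
        m=d['mask'];ys,xs=np.nonzero(m);print(l,round(d['confidence'],2),d['position'],xs.min(),xs.max(),ys.min(),ys.max(),ray(w,d['position'],0.02).round(3))
E
```

```text
[0.48540041 0.0060842  0.34257503]
jig 0.74 [433.8, 61.1] 383 535 6 177 [[0.594 0.087 0.02 ]]
blank 0.7 [419.7, 134.6] 405 433 117 152 [[0.601 0.012 0.02 ]]
stick_grip 0.89 [576.9, 226.6] 462 639 210 242 [[ 0.818 -0.059  0.02 ]]
stick_grip 0.7 [276.2, 217.4] 261 284 140 279 [[ 0.457 -0.116  0.02 ]]
stick_grip 0.57 [226.3, 333.3] 220 234 326 341 [[ 0.415 -0.295  0.02 ]]
```

View pics/w1.png

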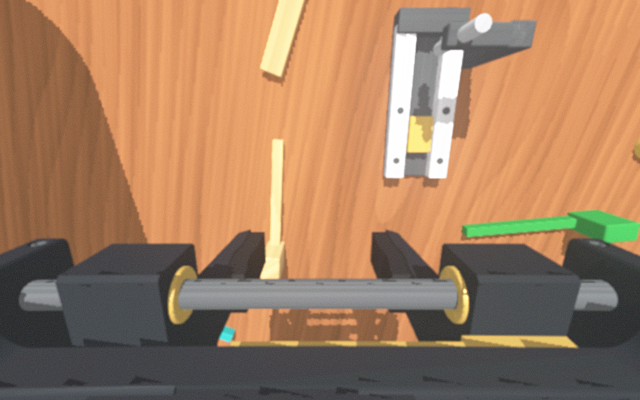

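The wrist view shows the jig with its mouth at row 178 (columns 385–447), the blank at (420,134), the stick bar's nose at (277,140), and the handle half hidden at (274,262).

```bash
python3 - <<'E'
import cv2,numpy as np
i=cv2.imread('pics/w1.png')
a=cv2.resize(i[5:195,375:475],None,fx=3.1,fy=3.1,interpolation=cv2.INTER_CUBIC)
b=cv2.resize(i[130:290,240:310],None,fx=3.68,fy=3.68,interpolation=cv2.INTER_CUBIC)
h=min(len(a),len(b));cv2.imwrite('pics/c1.png',np.hstack([a[:h],b[:h]]));print(a.shape,b.shape)
for r in (60,100,110,160,170): print(r,i[r,383:455].max(1))
for r in (145,170,200,230): print(r,i[r,262:292,0])
E
```

```text
(589, 310, 3) (589, 258, 3)
60 [220 220 220 221 217 217 202 172 150 162 196 231 255 255 255 255 255 255
 255 255 255 255 255 255 255 254 254 255 255 255 255 215 152 145 145 144
 146 146 145 149 148 151 147 145 148 144 146 149 147 144 142 145 145 146
 157 172 186 194 199 231 255 255 255 255 254 254 254 254 254 254 254 254]
100 [228 233 233 230 207 172 173 195 231 254 255 255 255 255 255 254 254 255
 254 254 254 254 254 254 255 255 255 226 164 147 144 148 150 148 143 135
 118 112 111 116 112 113 113 110 113 125 140 145 150 153 172 190 195 194
 193 196 209 217 218 214 212 210 211 209 210 207 210 207 204 207 208 210]
110 [233 233 228 206 167 163 184 221 252 255 255 255 255 253 213 155 145 145
 142 153 210 250 255 255 255 255 229 169 144 141 136 118 112 110 113 114
 113 110 113 115 113 109 116 109 113 112 113 110 127 159 180 187 190 193
 203 216 219 213 200 171 130 108 112 106 106 107 139 181 205 211 209 197]
160 [193 169 179 215 249 255 255 255 255 250 206 154 140 138 137 163 226 253
 255 255 255 245 186 143 142 145 147 139 140 141 141 141 141 143 144 146
 145 145 142 143 139 142 145 161
[... 219 characters left out ...]
2 145 147 141 139 143 139 139 145 146 142 143
 146 143 145 145 148 151 166 189 194 210 238 253 255 254 254 254 254 254
 254 254 253 253 253 254 254 254 255 252 238 228 226 224 226 224 224 229]
145 [106 113 112 108 111 112 110 109 109 118 149 178 190 194 191 191 193 199
 205 191 161 119 100 109 111 111 112 105 109 104]
170 [107 108 105 106 111 106 107 110 110 130 164 183 188 187 189 191 189 196
 194 166 132 100 101 104 105 109 112 112 110 111]
200 [108 108 105 105 107 111 108 109 137 181 201 196 186 181 179 184 187 183
 162 131  98 101 114 113 114 113 108 110 111 103]
230 [108 111 110 110 108 108 108 118 147 179 197 195 193 190 191 193 194 171
 135  98  85  96 107 108 104 101 104 103 109 103]
```

View pics/c1.png

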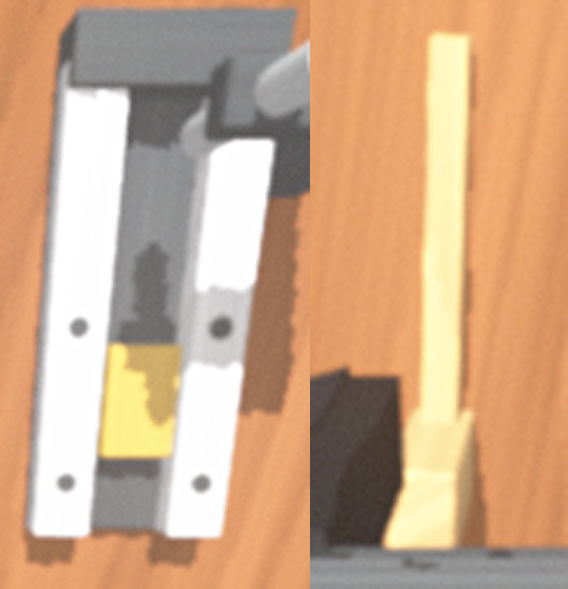

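```bash
cat > m.py <<'E'
from h import *
w=imaging.snapshot('wrist')
def ang(v): return np.degrees(np.arctan2(v[1],v[0]))
def fit(P): 
    c=P.mean(0);u=np.linalg.svd(P-c)[2][0]; return c,u*np.sign(u[1])
L=ray(w,[[414.5,60],[410.5,100],[409.5,110],[405,160],[403.7,170]],.02)[:,:2]
Rr=ray(w,[[442,60],[429.7,160],[428.7,170]],.02)[:,:2]
cl,ul=fit(L);cr,ur=fit(Rr);u=ul+ur;u/=np.linalg.norm(u);n=np.array([-u[1],u[0]])
print('rail ang',ang(ul),ang(ur),'width',(cl-cr)@n)
m=ray(w,[[386,177.6],[403,177.6],[429,178],[445,178]],.02)[:,:2];print('mouth along',m@u)
mid=(cl+cr)/2; o=mid+u*((m@u).mean()-mid@u);print('jig origin',o,'heading',ang(u))
S=ray(w,[[271.8,145],[271.3,170],[270.2,200],[269.6,230]],.014)[:,:2]
c,us=fit(S);ns=np.array([-us[1],us[0]]);c=c-ns*.006
nz=ray(w,[[277,139.5]],.014)[0,:2];nose=c+us*((nz-c)@us)
print('stick ang',ang(us),'nose',nose,'grip',nose-us*.15)
top=ray(w,[[265,262],[278,262]],.05);print(top)
b=ray(w,[[420.2,152.3],[421,117]],.018)[:,:2];print('blank x in jig',(b-o)@u,(b-o)@n)
E
python3 m.py
```

```text
rail ang 100.11113715776538 100.09211592918896 width 0.028690414775091527
mouth along [-0.14425972 -0.14407153 -0.14426492 -0.14409427]
jig origin [ 0.61002327 -0.03776317] heading 100.10162654347718
stick ang 96.58788223430304 nose [ 0.44383636 -0.0247321 ] grip [ 0.46104542 -0.17374166]
[[ 0.45497814 -0.16168695  0.05      ]
 [ 0.46975051 -0.15892412  0.05      ]]
blank x in jig [0.02941979 0.0682622 ] [-0.00309897  0.00032673]
```

```bash
python3 go.py .463 -.1735 .032 97; python3 - <<'E'
from h import *
w=imaging.snapshot('wrist');print(ray(w,[[265.8,257.7],[281.3,257.7]],.05))
E
```

```text
2.5 at [ 0.4996 -0.0628  0.2006] gap 0.05985690016968512 F [-0.3  0.   0.2]
shift [-10.2   -5.65  16.86] turn [0.0002 0.0002 0.0646]
[[ 0.45522444 -0.15601211  0.05      ]
 [ 0.47276097 -0.15272746  0.05      ]]
```

>>> arm_command:
  series:
    - [[-5, -2.8, 4, 0, 0, 0.03], [-10.2, -5.7, 8, 0, 0, 0.06], [-10.2, -5.7, 11, 0, 0, 0.06], [-10.2, -5.7, 14, 0, 0, 0.06], [-10.2, -5.7, 16.2, 0, 0, 0.06], [-10.2, -5.7, 16.8, 0, 0, 0.06], [-10.2, -5.7, 16.8, 0, 0, 0.06], [-10.2, -5.7, 16.8, 0, 0, 0.06]]

```text
t: 3.55
ee_pos: [0.4639, -0.1732, 0.0335]
tcp_rot: [0.66, 0.751, 0.0, 0.001]
force: [0.5, 0.4, 0.6]
finger_gap: 0.0598
gripper_force: 0.0
```

```bash
python3 go.py .463 -.1735 .032 97; python3 - <<'E'
from h import *
for n in ('scene','wrist'):
    w=imaging.snapshot(n)['pixels'];cv2.imwrite('pics/%s2.png'%n,w)
a=cv2.imread('pics/scene2.png')[100:280,230:410];b=cv2.imread('pics/wrist2.png')
cv2.imwrite('pics/c2.png',np.hstack([cv2.resize(a,(400,400)),cv2.resize(b[:,120:520],(400,400))]))
E
```

```text
3.55 at [ 0.4639 -0.1732  0.0335] gap 0.059847681330368795 F [0.5 0.4 0.6]
shift [-0.02 -0.09  0.15] turn [0.0015 0.0013 0.0068]
```

View pics/c2.png

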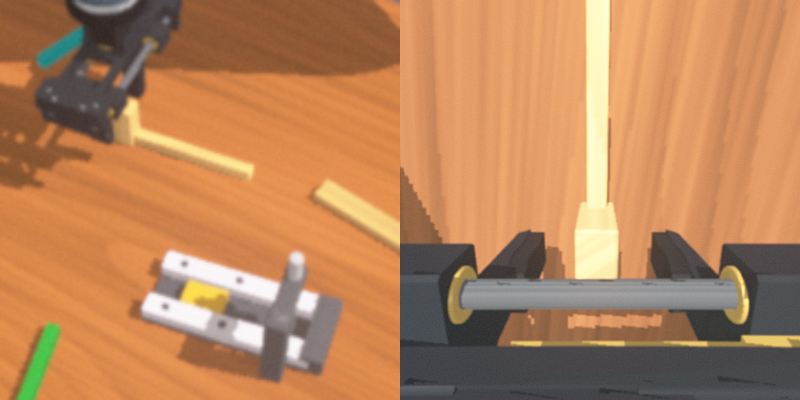

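The handle stands centred and square between the fingers, with its top front edge at wrist row 228. The bar runs straight ahead, so I'm closing.

>>> arm_command:
  series:
    - [[0, 0, 0.1, 0, 0, 0], [0, 0, 0.1, 0, 0, 0], [0, 0, 0.1, 0, 0, 0], [0, 0, 0.1, 0, 0, 0], [0, 0, 0.1, 0, 0, 0], [0, 0, 0.1, 0, 0, 0]]
  claw: 1
  force: 35

```text
t: 4.4
ee_pos: [0.4631, -0.1726, 0.0314]
tcp_rot: [0.66, 0.751, 0.0, -0.0]
force: [0.5, 0.7, -0.1]
finger_gap: 0.0213
gripper_force: 35.0
```

>>> arm_command:
  series:
    - [[0, 0, -1.5, 0, 0, 0], [0, 0, -4, 0, 0, 0], [0, 0, -6, 0, 0, 0], [0, 0, -6, 0, 0, 0], [0, 0, -6, 0, 0, 0]]

```text
t: 5.03
ee_pos: [0.4628, -0.1725, 0.0912]
tcp_rot: [0.66, 0.751, -0.0, -0.0]
force: [0.4, 0.0, -1.0]
finger_gap: 0.0216
gripper_force: 35.0
```

```bash
python3 - <<'E'
from h import *
s=readout.observe();r=R.from_quat(s['tcp_rot']);print(s['t'],s['ee_pos'],r.as_matrix().round(4),s['finger_gap'],s['gripper_force'],s['force'])
w=imaging.snapshot('wrist');cv2.imwrite('pics/w3.png',w['pixels'])
b=cv2.resize(w['pixels'][0:280,240:400],None,fx=2,fy=2);cv2.imwrite('pics/c3.png',b)
i=w['pixels']
for row in (10,40,80,120,160,190): print(row,i[row,295:345,0])
# predicted nose end if grip point is at the grasp point in hand
g=np.array([0,0,.006])
for dz in(-.011,-.018): print(proj(w,s['ee_pos']+r.apply(g+[.15,0,-dz-.0])))
E
```

```text
5.025 [ 0.46283748 -0.17249806  0.09123413] [[-1.286e-01  9.917e-01 -2.000e-04]
 [ 9.917e-01  1.286e-01  1.000e-04]
 [ 1.000e-04 -1.000e-04 -1.000e+00]] 0.02156098450394073 34.99977422878146 [ 0.39733597  0.00293014 -1.02599254]
10 [115 118 113 115 113 114 112 114 114 117 113 132 164 194 202 204 205 206
 207 208 209 208 212 209 208 205 205 214 205 213 218 215 218 215 196 160
 129 117 119 114 114 113 113 110 117 115 112 113 114 111]
40 [112 112 116 110 117 115 112 118 114 113 116 126 160 190 197 203 202 204
 203 203 204 205 207 203 204 202 204 201 204 208 209 214 210 207 187 149
 120 114 112 113 109 111 114 119 119 122 124 122 121 116]
80 [116 115 112 115 114 114 112 114 117 117 110 123 144 178 198 200 203 199
 199 201 201 197 199 195 196 198 196 197 199 203 206 206 208 185 143  99
  86  85  89  92 100 114 119 117 118 117 117 118 121 111]
120 [113 108 108 113 115 115 117 112 114 113 114 117 143 183 207 215 213 213
 207 209 205 202 201 198 197 191 193 194 193 197 197 195 194 172 132  90
  85  82  79  82  81  90 104 114 110 108 108 107 104 104]
160 [112 112 116 113 117 115 116 113 115 117 110 115 136 177 204 212 212 212
 211 210 210 212 204 207 201 205 204 206 202 206 207 204 184 143  99  78
  80  82  78  88  94 102 108 109 110 112 112 105 111 109]
190 [115 115 115 112 113 116 114 114 114 112 111 117 135 172 200 210 208 208
 208 207 204 203 207 202 200 197 195 202 204 201 203 199 176 134  88  76
  77  78  74  74  83  97 110 107 106 103 107 113 109 106]
[[320.19183165 -61.00313516]]
[[320.0622984  -52.03372944]]
```

View pics/c3.png

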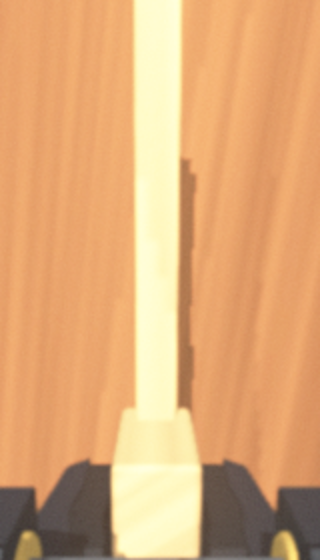

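The stick is held square, with its bar at columns 307–330 and the block's top front edge at row 231.

```bash
python3 - <<'E'
from h import *
s=readout.observe();r=R.from_quat(s['tcp_rot'])
w=imaging.snapshot('wrist')
f=lambda uv,z:(r.inv().apply(ray(w,uv,z)-s['ee_pos'])*1000).round(2)
z0=s['ee_pos'][2]-.0314
print('L',f([[306.9,10],[306.9,40],[307.5,80],[307.2,120],[307.4,160],[307.5,190]],z0+.014))
print('R',f([[330.2,10],[329.8,40],[328.6,80],[328.4,120],[327.6,160],[327.2,190]],z0+.014))
print('block front',f([[295.5,231.5],[340.5,231.5]],z0+.05))
p=imaging.snapshot('side');cv2.imwrite('pics/side3.png',p['pixels'])
q=imaging.snapshot('scene');cv2.imwrite('pics/scene3.png',q['pixels'])
n=s['ee_pos']+r.apply([.15,0,.0314-.007]);print('pred nose',n,proj(p,n),proj(q,n))
E
```

```text
L [[121.74  -6.52  17.5 ]
 [108.52  -6.67  17.49]
 [ 89.71  -6.56  17.48]
 [ 69.41  -6.93  17.46]
 [ 47.49  -7.05  17.44]
 [ 29.89  -7.17  17.43]]
R [[121.73   5.03  17.49]
 [108.52   5.    17.48]
 [ 89.71   4.59  17.47]
 [ 69.41   4.69  17.45]
 [ 47.49   4.46  17.43]
 [ 29.89   4.39  17.42]]
block front [[ 18.56 -11.72 -18.58]
 [ 18.55   9.6  -18.59]]
pred nose [ 0.44325531 -0.02355019  0.06651146] [[365.23287156 210.10029509]] [[344.94666637 159.60961089]]
```

```bash
python3 go.py .6404 -.2052 .0914 100.4
```

```text
5.225 at [ 0.4625 -0.1723  0.0906] gap 0.02173012930555487 F [ 0.5 -0.1 -0.4]
shift [-5.55 17.22 -0.11] turn [-0.0012 -0.0011 -0.0525]
```

>>> arm_command:
  series:
    - [[-1.4, 4.3, 0, 0, 0, -0.013], [-2.8, 8.6, 0, 0, 0, -0.026], [-4.2, 12.9, 0, 0, 0, -0.04], [-5.5, 17.2, 0, 0, 0, -0.052], [-5.5, 17.2, 0, 0, 0, -0.052], [-5.5, 17.2, 1.5, 0, 0, -0.052], [-5.5, 17.2, 3, 0, 0, -0.052], [-5.5, 17.2, 3, 0, 0, -0.052]]

```text
t: 6.22
ee_pos: [0.6383, -0.2042, 0.0589]
tcp_rot: [0.64, 0.768, -0.001, -0.002]
force: [-1.0, -0.6, -0.6]
finger_gap: 0.0218
gripper_force: 35.0
```

```bash
python3 go.py .6404 -.2052 .0404 100.4; python3 - <<'E'
from h import *
out=[]
for n,(a,b,c,d) in dict(scene=(180,290,230,400),side=(170,290,220,400)).items():
    w=imaging.snapshot(n)['pixels'];out.append(cv2.resize(w[a:b,c:d],(760,290),interpolation=cv2.INTER_CUBIC))
cv2.imwrite('pics/c4.png',np.vstack(out))
w=imaging.snapshot('wrist');cv2.imwrite('pics/w4.png',w['pixels'])
s=readout.observe();r=R.from_quat(s['tcp_rot'])
n=s['ee_pos']+r.apply([.1505,-.0006,.0244]);u=np.array([-.1754,.9845]);d=n[:2]-[.610,-.0378];print(n,d@u,d@[-u[1],u[0]])
E
```

```text
6.225 at [ 0.6383 -0.2042  0.0589] gap 0.021784317798946018 F [-1.  -0.6 -0.6]
shift [-0.14  0.19  1.84] turn [-0.0038 -0.0029 -0.001 ]
[ 0.61296006 -0.05722142  0.03730084] -0.01963958108004694 0.0004923427895472978
```

View pics/c4.png

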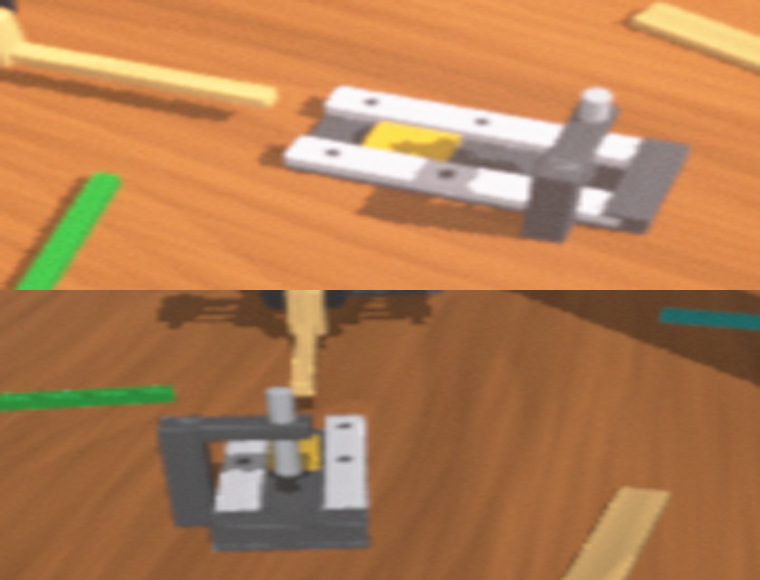

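The nose is just short of the mouth and in line with the channel in both views. I'm lowering it and entering.

>>> arm_command:
  series:
    - [[-0.1, 0.1, 1, 0, 0, 0], [-0.1, 0.1, 1.85, 0, 0, 0], [-0.1, 0.1, 1.85, 0, 0, 0], [1, 0.1, 1.85, 0, 0, 0], [2.2, 0.1, 1.85, 0, 0, 0], [3.2, 0.1, 1.85, 0, 0, 0], [3.2, 0.1, 1.85, 0, 0, 0]]

```text
t: 7.25
ee_pos: [0.6359, -0.1721, 0.0431]
tcp_rot: [0.64, 0.769, 0.0, -0.0]
force: [-0.6, 0.4, 0.0]
finger_gap: 0.0218
gripper_force: 35.0
```

```bash
cat > st.py <<'E'
from h import *
s=readout.observe();r=R.from_quat(s['tcp_rot']);print(s['t'],s['ee_pos'],s['force'])
n=s['ee_pos']+r.apply([.1505,-.0006,.0244]);u=np.array([-.1754,.9845]);d=n[:2]-[.610,-.0378];print('nose',n,d@u,d@[-u[1],u[0]])
q=imaging.snapshot('scene');p=imaging.snapshot('side')
print(proj(q,n),proj(p,n))
cv2.imwrite('pics/c5.png',np.vstack([cv2.resize(q['pixels'][190:290,250:400],(750,300),interpolation=cv2.INTER_CUBIC),cv2.resize(p['pixels'][190:290,220:370],(750,300),interpolation=cv2.INTER_CUBIC)]))
E
python3 st.py; python3 go.py .6104 -.0378 .0404 100.4
```

```text
7.25 [ 0.63588387 -0.1721431   0.0431136 ] [-0.58769004  0.41089921  0.03224798]
nose [ 0.60798261 -0.02424886  0.01872543] 0.013694949742232366 -0.0003907475094995152
[[305.81746323 226.25663623]] [[289.95528322 224.94582155]]
7.35 at [ 0.6361 -0.1733  0.0431] gap 0.02192274430753557 F [-0.2 -0.7 -0.1]
shift [13.79 -0.08  0.27] turn [0.0003 0.0003 0.    ]
```

View pics/c5.png

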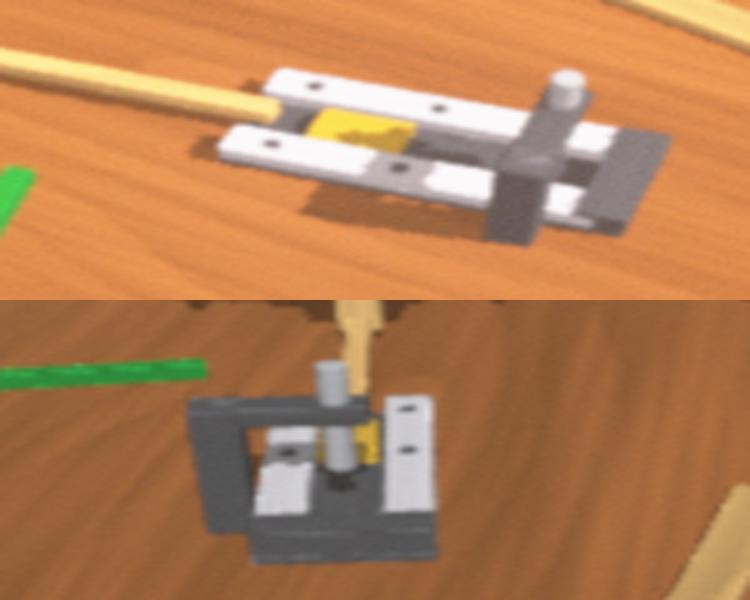

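The nose is inside the channel behind the blank. I'm dropping it 2.5 mm and pushing.

>>> arm_command:
  series:
    - [[0.3, 0, 0.25, 0, 0, 0], [1, 0, 0.25, 0, 0, 0], [2, 0, 0.25, 0, 0, 0], [3, 0, 0.25, 0, 0, 0], [4, 0, 0.25, 0, 0, 0], [5.2, 0, 0.25, 0, 0, 0], [6.4, 0, 0.25, 0, 0, 0], [7.4, 0, 0.25, 0, 0, 0]]

```text
t: 8.35
ee_pos: [0.6224, -0.0997, 0.0404]
tcp_rot: [0.64, 0.768, -0.0, -0.0]
force: [0.3, -0.9, -1.5]
finger_gap: 0.0217
gripper_force: 35.0
```

>>> arm_command:
  series:
    - [[0.6, 0, 0, 0, 0, 0], [1.1, 0, 0, 0, 0, 0], [1.5, 0, 0, 0, 0, 0], [1.8, 0, 0, 0, 0, 0], [2, 0, 0, 0, 0, 0], [2, 0, 0, 0, 0, 0]]

```text
t: 9.1
ee_pos: [0.619, -0.0808, 0.0404]
tcp_rot: [0.64, 0.768, 0.0, -0.0]
force: [-0.5, 0.1, -0.8]
finger_gap: 0.0216
gripper_force: 35.0
```

```bash
python3 st.py
```

```text
9.1 [ 0.61896245 -0.0808299   0.04036974] [-0.48730796  0.05332101 -0.76518358]
nose [0.59128087 0.06710913 0.01600288] 0.10656637005165569 2.792191563273235e-05
[[348.39369771 240.10303797]] [[288.95015074 249.99467212]]
```

View pics/c5.png

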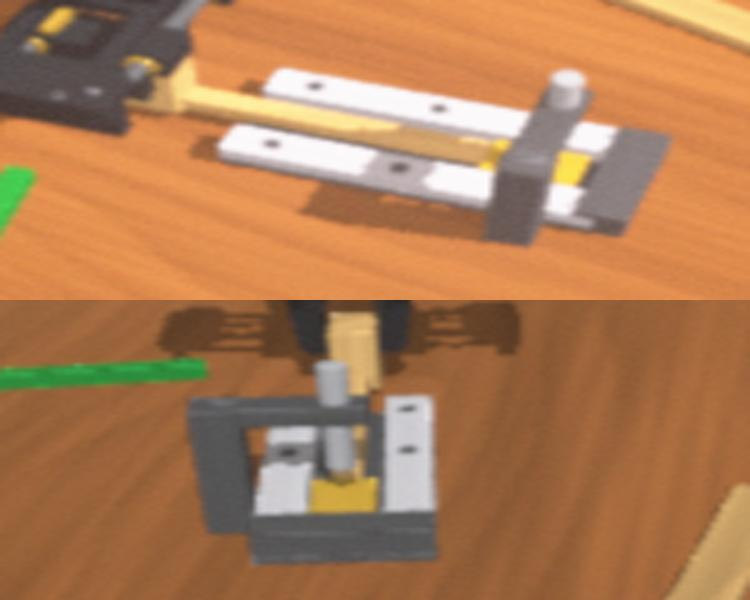

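The blank is almost at the stop. I'll creep forward until the force rises.

>>> arm_command:
  series:
    - [[0.1, 0, 0, 0, 0, 0], [0.2, 0, 0, 0, 0, 0], [0.3, 0, 0, 0, 0, 0], [0.4, 0, 0, 0, 0, 0], [0.4, 0, 0, 0, 0, 0]]

```text
t: 9.82
ee_pos: [0.6183, -0.0769, 0.0404]
tcp_rot: [0.64, 0.768, 0.0, -0.0]
force: [0.7, -0.0, -0.6]
finger_gap: 0.0219
gripper_force: 35.0
```

>>> arm_command:
  series:
    - [[0.1, 0, 0, 0, 0, 0], [0.2, 0, 0, 0, 0, 0], [0.3, 0, 0, 0, 0, 0], [0.3, 0, 0, 0, 0, 0]]

```text
t: 10.32
ee_pos: [0.6183, -0.0749, 0.0409]
tcp_rot: [0.64, 0.768, -0.0, 0.001]
force: [1.3, -6.0, -0.1]
finger_gap: 0.0217
gripper_force: 35.0
```

Contact at 6 N, so the blank is home. I'm drawing the stick straight back.

>>> arm_command:
  series:
    - [[-0.5, 0, 0, 0, 0, 0], [-2, 0, 0, 0, 0, 0], [-4, 0, 0, 0, 0, 0], [-6.5, 0, 0, 0, 0, 0], [-9, 0, 0, 0, 0, 0], [-11.5, 0, 0, 0, 0, 0], [-13.5, 0, 0, 0, 0, 0], [-15, 0, 0, 0, 0, 0]]

```text
t: 11.32
ee_pos: [0.6449, -0.2232, 0.0403]
tcp_rot: [0.641, 0.768, 0.0, -0.0]
force: [-0.6, 0.6, -1.0]
finger_gap: 0.0215
gripper_force: 35.0
```

```bash
python3 st.py; python3 go.py .644 -.225 .0315 100.4
```

```text
11.325 [ 0.64490189 -0.22315134  0.04031982] [-0.63860823  0.64691016 -0.97545282]
nose [ 0.61732587 -0.07519592  0.01593284] -0.03810123828296834 -0.0006530765463487152
[[282.96365303 219.92108146]] [[290.52376772 214.48347571]]
11.425 at [ 0.645  -0.2235  0.0405] gap 0.021630848888230036 F [ 0.6 -0.2 -0.4]
shift [-0.13 -0.13  0.9 ] turn [ 0.0004  0.0006 -0.0021]
```

View pics/c5.png

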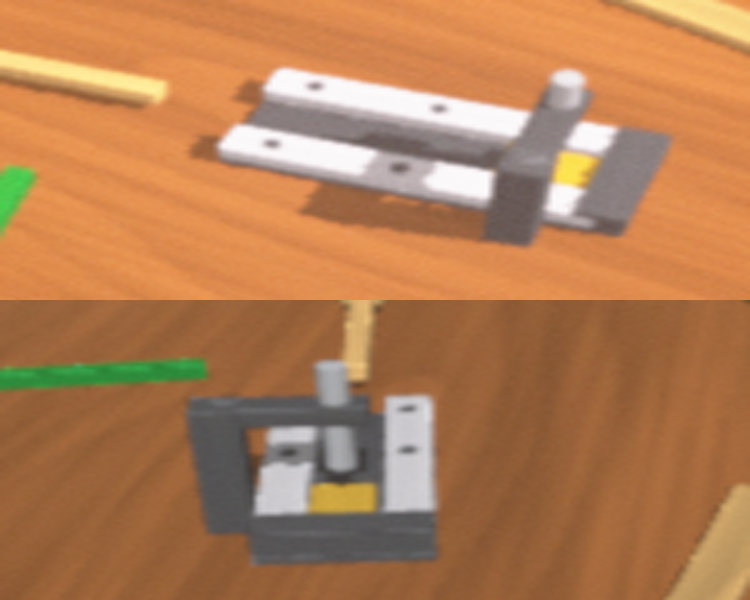

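The blank stays home against the stop and the nose is out of the channel. Next I lower the stick, release it and rise.

>>> arm_command:
  series:
    - [[0, 0, 0.3, 0, 0, 0], [0, 0, 0.6, 0, 0, 0], [0, 0, 0.8, 0, 0, 0], [0, 0, 0.9, 0, 0, 0], [0, 0, 0.95, 0, 0, 0], [0, 0, 0.95, 0, 0, 0]]

```text
t: 12.18
ee_pos: [0.645, -0.2213, 0.0314]
tcp_rot: [0.64, 0.768, 0.0, 0.0]
force: [-1.7, 1.5, 3.4]
finger_gap: 0.0217
gripper_force: 35.0
```

>>> arm_command:
  series:
    - [[0, 0, 0, 0, 0, 0], [0, 0, 0, 0, 0, 0], [0, 0, 0, 0, 0, 0], [0, 0, 0, 0, 0, 0], [0, 0, 0, 0, 0, 0]]
  claw: 5

```text
t: 12.8
ee_pos: [0.6447, -0.2217, 0.0308]
tcp_rot: [0.64, 0.768, -0.0, -0.0]
force: [0.5, -0.4, 0.7]
finger_gap: 0.0501
gripper_force: 0.0
```

>>> arm_command:
  series:
    - [[0, 0, -1, 0, 0, 0], [0, 0, -3, 0, 0, 0], [0, 0, -6, 0, 0, 0], [0, 0, -10, 0, 0, 0], [0, 0, -14, 0, 0, 0], [0, 0, -14, 0, 0, 0], [0, 0, -14, 0, 0, 0]]

```text
t: 13.68
ee_pos: [0.6447, -0.2215, 0.1716]
tcp_rot: [0.64, 0.768, 0.0, 0.0]
force: [0.6, 0.7, -0.3]
finger_gap: 0.0501
gripper_force: 0.0
```

```bash
python3 - <<'E'
from h import *
q=imaging.snapshot('scene');p=imaging.snapshot('side')
cv2.imwrite('pics/c6.png',np.vstack([cv2.resize(q['pixels'][150:290,200:400],(580,300),interpolation=cv2.INTER_CUBIC),cv2.resize(p['pixels'][160:290,200:370],(580,300),interpolation=cv2.INTER_CUBIC)]))
E
```

```text
(no output)
```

View pics/c6.png

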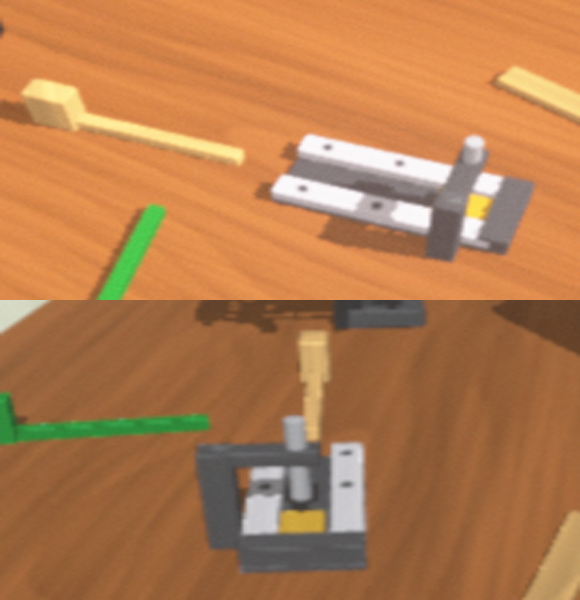

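The stick lies flat on the bench clear of the mouth, the blank is home, and the gripper is clear.

```bash
python3 -c "from h import *;print(arm.finish_job())"
```

```text
the job is handed in; nothing more can be done
None
```

The job is handed in: the camera views show the blank home against the end stop and the push stick lying flat on the bench, clear of the jig; the gripper never came near the blank (no verdict was returned).

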